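Load the crayon hopper and hold its index pin out

ROBOT

A 7-joint arm with a two-finger parallel gripper is mounted at the origin on the work surface. World frame = base frame: x ahead of the robot, y to its left, z up, the work surface at z = 0. Lengths are in m, angles in degrees, forces in N, time in s.
With the tool pointing down it reaches from about 0.425 to 0.875 m from the base axis. Payload 4.7 kg.
Tool frame: the origin (TCP) lies midway between the tips of the shut fingers; the grasp point (between the pads) lies 19 mm behind it; z points along the fingers, y is the direction in which the jaws open and shut (so a half turn about z gives the same grasp; the last joint's range is limited). The gripper opens to 87 mm and grips with 3 to 60 N. Pads are 19 mm wide; open, the fingers measure 117 mm over their backs; the gripper's body (75 mm by 190 mm) begins 51 mm behind the grasp point.
Start: joints at [65.094, 18.392, -4.016, 83.108, 1.295, 78.541, -3.26], TCP at [0.282, -0.586, 0.223] pointing down, gripper open.
Joint ranges: [-163.93, 163.93], [-17.29, 119.83], [-79.2, 71.16], [3.27, 140.29], [-89.18, 269.18], [5.43, 117.66], [-154.24, 154.24]. Speed limits (degrees/s): [147.25, 147.25, 180, 180, 180, 180, 180].

INTERFACE

Orientations are given as [roll, pitch, yaw] about the fixed x, y, z axes, in that order (R = Rz(yaw) Ry(pitch) Rx(roll)).
In Python, from cell import env gives the robot as it stands. The module is installed in compiled form; this text tells all that it offers.
- The arm moves only by the tool servo_tool, never from a script. Its argument "plan" is a list of rows, each a list of 3 entries, a list of its own where there are three numbers: the opening, from 0 (shut) to 1 (fully open), then the shift along the tool's x, y, z in cm, then the turn, a rotation vector about the tool's x, y, z in degrees. A call has 1 to 20 rows; each row shifts and turns the pose as measured when the row begins, along the tool's axes as they then stand; what a row does not reach is not made up. A row lasts 1/12 s, in which the tool goes at most 41.7 mm and 7.16 degrees, less where a joint would pass 70% of its speed; a pose out of reach is approached as far as the arm can. A call is refused whole if a number of a shift passes 4.17 or a number of a turn 7.16, either way. A call with a gripper value outside its range is refused whole. The fingers move at their own pace and stop on an object; "force" is the grip in N (left out, the last holds). Time passes only in rows, so rows that do not move let the fingers close. It gives the time, the measured TCP pose, the force and the opening at its end, in the units of the state.
- env.get_obs(): the state, without advancing time (a new reading comes with each control period).
- env.read_camera(name): name is "scene" or "top"; returns a dict with "image" (420x560x3 uint8, blue, green, red), "fx", "fy", "cx", "cy" (pixels), "k1" (the pictures are not rectified: a ray, as slopes to the right and down, at radius r is drawn at 1 + k1 r^2 times it, then the intrinsics apply), "rvec" (rotation vector, rad) and "tvec" (3), from world to camera coordinates, as OpenCV has them. Camera axes: x right, y down, z forward; pixel columns grow to the right and rows downward; lengths in m; the calibration is good to about 2 mm. A picture is of the moment at which its call begins. There is no depth.
- env.sign_off(): hands the job in, once; it reports no verdict.
The state is a dict: "time_s": time; "qpos": joint angles; "joint_velocities": joint speeds; "effort": joint torques, N m; "tool_pos": TCP position; "tool_rot": TCP orientation; "force": force on the tool from outside, world axes, zero at the start; "wrist_torque": the same for the moment, N m; "grip_width": finger opening in m.
Only numpy, scipy, OpenCV 4.12 (cv2) and the standard library are available. Lean on these libraries where they do the work, as an engineer would, in place of code of your own. Each camera call takes 0.05 s, during which the arm holds its last target. There are 200 camera calls.

TASK

Lift the yellow tray by its black bar to tip all six block crayons into the blue hopper, and let the tray back down to level. Then take the red knob of the index pin, pull it straight up as far as it goes and finish while still holding it there, clear of its hole, so that a colleague can swing the turntable round. Leave the other things on the table where they are.

Things in the scene. Friction and masses are not known exactly. Their poses are not given: they have to be found in the camera images.
- hopper_floor (a point): Centre of the inner floor of the blue open-topped hopper bin (outside 150 x 150 mm, walls 4 mm, rim 62 mm above this point and 100 mm above the table), fixed on an aluminium turntable disc of 140 mm radius whose top is 34 mm above the table. z is up; the point's own y axis points from the hopper towards the tipping tray and its handle bar, its x axis is parallel to the tray's hinge.
- tray_hinge (a point): Middle of the tray's hinge line, 130 mm above the table and 72 mm to the +y side of the hopper's centre; same axes as hopper_floor. The hinge line runs along x. The hinge is carried by two posts, 144 mm tall, whose centres are 132 mm to either side of this point (along x) and 25 mm towards the tray.
- tray (a joint): Angle of the tipping tray in rad: 0 = level, resting on its support (the start); grows as the handle bar is lifted, to a stop at 1.25. The yellow tray (138 mm wide, 34 mm high side walls, reaching 125 mm from the hinge) has a back wall on the handle side and no wall at the hopper end. It weighs about 0.35 kg and falls back level when let go.
- tray_bar (a point): Middle of the tray's black round handle bar: 12 mm thick, 110 mm long, parallel to the hinge line, 60 mm clear behind the tray's back wall, with a thin arm at each end. At the start it is 185 mm from the hinge line in the hinge's +y direction and 12 mm above it. It swings with the tray on an arc about the hinge; being round it can turn between the fingers while the gripper keeps pointing down. The axes given turn with the tray.
- index_pin (a joint): How far the sprung index pin is pulled up out of its seat hole in the turntable rim, in m: 0 = seated (the start), 0.020 = fully back, at its stop. It slides straight up. The spring pulls it down with about 5 N when seated and about 11 N when fully back; it snaps home when let go.
- pin_knob (a point): Centre of the red cylindrical pull knob of the index pin: 28 mm across, 30 mm tall, axis upright, at the start 100 mm above the table. It moves up with the pin. Its barrel (22 mm across) and bracket below are grey, the bracket's arm 39 mm under this point. The bracket stands outside the disc; the knob lies 128 mm from the disc's axis (which is the hopper's centre) on the side away from the tray; the bin's wall is over 40 mm away. Its y axis points to the disc's axis.
- crayon0_mid (a point): Centre of one block crayon, red with a paper band: 22 x 34 mm, 18 mm tall, about 18 g, loose in the tray at the start.
- crayon1_mid (a point): Centre of one block crayon, orange with a paper band: 22 x 34 mm, 18 mm tall, about 18 g, loose in the tray at the start.
- crayon2_mid (a point): Centre of one block crayon, green with a paper band: 22 x 34 mm, 18 mm tall, about 18 g, loose in the tray at the start.
- crayon3_mid (a point): Centre of one block crayon, blue with a paper band: 22 x 34 mm, 18 mm tall, about 18 g, loose in the tray at the start.
- crayon4_mid (a point): Centre of one block crayon, white with a paper band: 22 x 34 mm, 18 mm tall, about 18 g, loose in the tray at the start.
- crayon5_mid (a point): Centre of one block crayon, brown with a paper band: 22 x 34 mm, 18 mm tall, about 18 g, loose in the tray at the start.
- glue: Bystander: white glue bottle with blue nozzle, 62 mm across, 158 mm tall, loose; origin at the centre of its underside.
- tin: Bystander: flat open metal tin of coloured pencils, 85 x 190 mm, 16 mm tall, loose; origin at the centre of its underside.
- tape: Bystander: roll of blue tape lying flat, 84 mm across, 24 mm tall, loose; origin at the centre of its underside.
- eraser: Bystander: white eraser, 24 x 48 mm, 14 mm tall, loose; origin at the centre of its underside.
- mug: Bystander: white mug of brushes, 80 mm across, brush tips to 215 mm, loose; origin at the centre of its underside.
- jar: Bystander: amber jar with black lid, 68 mm across, 90 mm tall, loose; origin at the centre of its underside.

How it is judged:
By the outcome, as a careful person would: the job done as asked, in the order asked, and still so for the second after the job is handed in, while the arm keeps its last pose, push and grip.
It also fails if it takes over 58 s, if anything falls off the work surface, if the arm or the gripper's body presses on something with over 40 N, if the wrist force passes 120 N, or if a joint passes its speed limit or range.

## Working session

There is one attempt and no reset: what is moved stays moved. The work goes in short steps, Python scripts to look and compute and a tool call to move; the robot and the scene stay as the last step left them, time stands still between calls to the robot, and variables do not carry over. Pictures are saved under pics/ and viewed, about 8 in all and at most 12, crops included, and the job is handed in when it is done.

Besides the shell and the picture viewer there is one more tool, called after ">>>" in YAML: its name, and indented under it one key for each argument. servo_tool: Moves the arm, as the interface text tells. Its arguments: {"type":"object","properties":{"plan":{"type":"array"},"force":{"type":"number"}},"required":["plan"]}

```bash
mkdir -p pics
python3 - <<'E'
from cell import env
import cv2,pickle
o=env.get_obs(); print(o)
for n in("scene","top"):
    c=env.read_camera(n); cv2.imwrite(f"pics/{n}0.png",c["image"]); pickle.dump(c,open(f"{n}0.pkl","wb"))
    print(n,{k:v for k,v in c.items() if k!="image"})
E
```

```text
{'time_s': 0.0, 'qpos': array([65.09178302, 18.4376255 , -4.01636774, 83.17395584,  1.29377374,
       78.5420193 , -3.25980019]), 'joint_velocities': array([-0.06854529, -0.0336545 ,  0.02078956,  0.01696103,  0.04134596,
       -0.0309969 ,  0.01800499]), 'effort': array([ 1.23950493e-03, -4.91287851e+01, -4.03015343e-01, -3.12522840e+01,
       -6.39176066e-02,  4.36769729e-02,  1.66521213e-04]), 'tool_pos': array([ 0.28177103, -0.58513614,  0.22148618]), 'tool_rot': array([-1.79891579e+02,  4.33987159e-03,  2.57186983e+01]), 'force': array([ 0.2893072 , -0.08998353, -0.05267893]), 'wrist_torque': array([-0.00198545, -0.05303664,  0.00918176]), 'grip_width': 0.08704375555986574}
scene {'fx': 471.58653597055394, 'fy': 471.58653597055394, 'cx': 275.8387861070667, 'cy': 208.24403569664517, 'k1': 0.017598971269453575, 'rvec': array([ 1.57741635,  1.8685168 , -0.89891998]), 'tvec': array([ 0.10392315, -0.27899948,  1.79573345])}
top {'fx': 425.0668802645373, 'fy': 425.0668802645373, 'cx': 279.6854759686034, 'cy': 205.26431925931598, 'k1': 0.00448994199485962, 'rvec': array([ 2.09385052, -2.14235601,  0.1892222 ]), 'tvec': array([0.02926693, 0.59383306, 1.2649322 ])}
```

View pics/scene0.png

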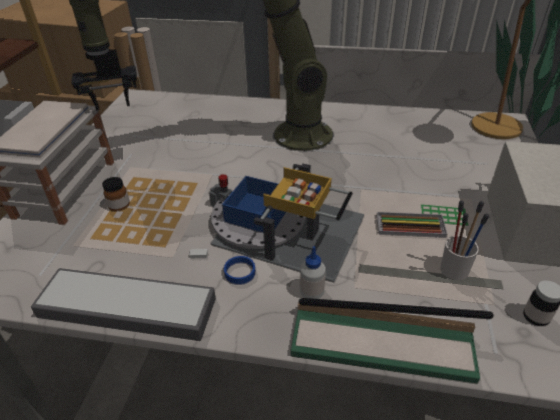

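View pics/top0.png

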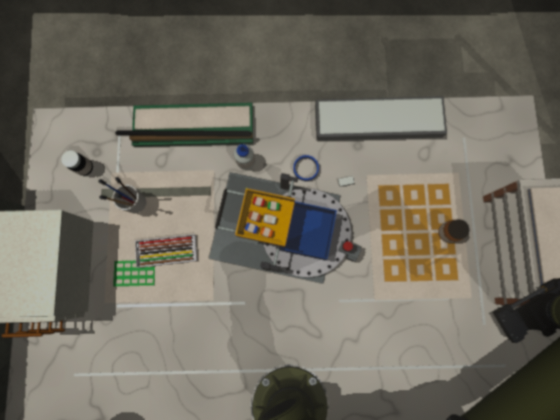

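The scene view shows the hopper at (258,203), the tray at (300,192) and its bar at about (345,203). The top view shows the knob at (348,246), the bar at about (222,208), the hopper at (313,230), and the glue bottle at (243,153) near the bar. I'll measure these now.

```bash
cat > h.py <<'E'
import cv2,numpy as np,pickle
def ray(c,u,v):
    # undistort: drawn = s*(1+k1 s^2)
    K=np.array([[c['fx'],0,c['cx']],[0,c['fy'],c['cy']],[0,0,1]])
    p=cv2.undistortPoints(np.array([[[u,v]]],float),K,np.array([c['k1'],0,0,0,0.]))[0,0]
    R=cv2.Rodrigues(c['rvec'])[0]; o=-R.T@c['tvec']; d=R.T@np.array([p[0],p[1],1]); return o,d/np.linalg.norm(d)
def plane(c,u,v,z):
    o,d=ray(c,u,v); return o+d*(z-o[2])/d[2]
def tri(a,pa,b,pb):
    o1,d1=ray(a,*pa);o2,d2=ray(b,*pb)
    s=np.linalg.lstsq(np.c_[d1,-d2],o2-o1,rcond=None)[0]
    p,q=o1+s[0]*d1,o2+s[1]*d2; return (p+q)/2,np.linalg.norm(p-q)
def proj(c,P):
    K=np.array([[c['fx'],0,c['cx']],[0,c['fy'],c['cy']],[0,0,1]])
    return cv2.projectPoints(np.array([P],float),c['rvec'],c['tvec'],K,np.array([c['k1'],0,0,0,0.]))[0][0,0]
def blob(img,lo,hi,box):
    x0,y0,x1,y1=box; m=cv2.inRange(cv2.cvtColor(img,cv2.COLOR_BGR2HSV),lo,hi)
    k=np.zeros_like(m);k[y0:y1,x0:x1]=m[y0:y1,x0:x1]
    n,_,st,ce=cv2.connectedComponentsWithStats(k); i=1+np.argmax(st[1:,4]); return ce[i],st[i]
E
python3 - <<'E'
from h import *
s,t=[pickle.load(open(n+"0.pkl","rb")) for n in("scene","top")]
ks=blob(s['image'],(0,120,60),(8,255,255),(205,165,240,200)); kt=blob(t['image'],(0,120,60),(8,255,255),(335,232,365,262))
print("knob",ks,kt,tri(s,ks[0],t,kt[0]),plane(t,*kt[0],.112))
bt=blob(t['image'],(100,120,30),(130,255,255),(270,180,350,270))
m=cv2.inRange(cv2.cvtColor(t['image'],cv2.COLOR_BGR2HSV),(100,130,20),(130,255,255)); print("hop",bt)
a=cv2.resize(t['image'][170:285,205:365],None,fx=5,fy=5,interpolation=cv2.INTER_CUBIC)
cv2.imwrite("pics/tc.png",np.clip(a*1.6,0,255).astype('uint8'))
a=cv2.resize(s['image'][155:265,205:365],None,fx=5,fy=5,interpolation=cv2.INTER_CUBIC)
cv2.imwrite("pics/sc.png",np.clip(a*1.8,0,255).astype('uint8'))
E
```

```text
knob (array([222.54054054, 177.18918919]), array([219, 175,   8,   6,  37], dtype=int32)) (array([347.56410256, 245.79487179]), array([343, 241,  10,  10,  78], dtype=int32)) (array([ 0.4589362 , -0.18082575,  0.1112692 ]), np.float64(0.0014529488462606886)) [ 0.45870703 -0.17999872  0.112     ]
hop (array([315.59941945, 233.18795356]), array([ 285,  209,   50,   49, 1378], dtype=int32))
```

View pics/tc.png

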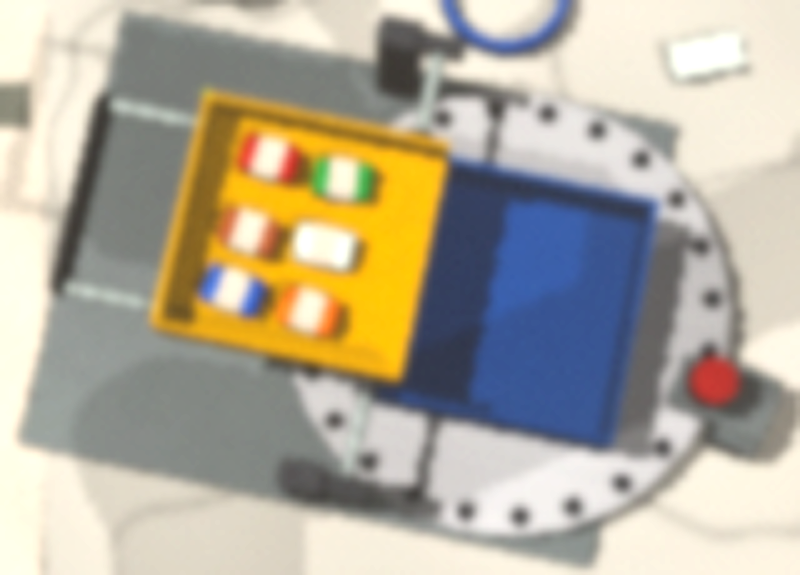

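View pics/sc.png

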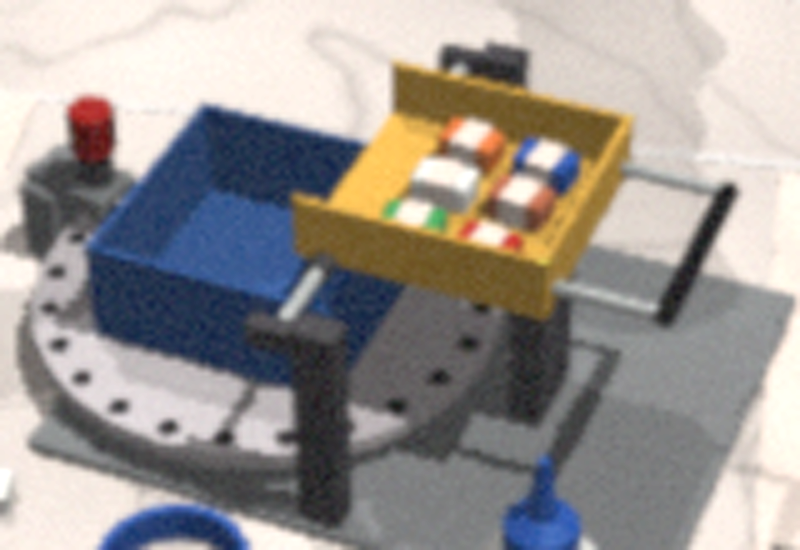

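The crops show the bar from (103,98) to (63,290) in the top crop, and from (730,190) to (665,315) in the scene crop. The far hopper rim corners are at (655,205) and (608,445), and the glue bottle stands on the +x side of the bar.

Run:
```python
from h import *
s,t=[pickle.load(open(n+"0.pkl","rb")) for n in("scene","top")]
T=lambda x,y:(205+(x-2)/5,170+(y-2)/5); S=lambda x,y:(205+(x-2)/5,155+(y-2)/5)
A=plane(t,*T(103,98),.145);B=plane(t,*T(63,290),.145)
print("bar",A,B,np.linalg.norm(A-B),(A+B)/2, tri(t,T(103,98),s,S(665,318)),tri(t,T(63,290),s,S(732,190)))
C=plane(t,*T(657,203),.1);D=plane(t,*T(611,447),.1);u=(C-D)/np.linalg.norm(C-D);w=np.array([-u[1],u[0],0])
H=(C+D)/2+w*.075
print("hop",C,D,np.linalg.norm(C-D),H,"w",w,"ang",np.degrees(np.arctan2(w[1],w[0])), (A+B)/2-H,(((A+B)/2-H)@w,((A+B)/2-H)@u))
ub=(A-B)/np.linalg.norm(A-B);print("bar dir",np.degrees(np.arctan2(ub[1],ub[0])))
K=np.array([.4588,-.1805,.1]);print("knob dist",np.linalg.norm((K-H)[:2]),(K-H)@w,(K-H)@u)
print("glue nozzle",plane(t,243,150,.158))
```

```text
bar [0.62900076 0.17301287 0.145     ] [0.51647368 0.19575888 0.145     ] 0.11480297749903262 [0.57273722 0.18438587 0.145     ] (array([0.62962316, 0.17245818, 0.14268286]), np.float64(0.0017485455346508813)) (array([0.51684257, 0.19771318, 0.14152152]), np.float64(0.0027943238918236826))
hop [ 0.56691973 -0.152773    0.1       ] [ 0.42254622 -0.11913025  0.1       ] 0.1482415115028588 [ 0.51175389 -0.06290857  0.1       ] w [0.22694555 0.97390745 0.        ] ang 76.88268984338748 [0.06098333 0.24729444 0.045     ] (np.float64(0.25468179311340006), np.float64(0.0032697420613530307))
bar dir -11.427677626147858
knob dist 0.1289645671112897 -0.12654082183276036 -0.02488533664815375
glue nozzle [0.74287094 0.1190731  0.158     ]
```

>>> servo_tool:
  plan:
    - [1,[0,0,-0.6],[0,0,6.3]]
    - [1,[0,0,-0.6],[0,0,6.3]]
    - [1,[0,0,-0.6],[0,0,6.3]]
    - [1,[0,0,-0.6],[0,0,6.3]]
    - [1,[0,0,-0.6],[0,0,6.3]]
    - [1,[0,0,-0.6],[0,0,6.3]]
  force: 30

```text
time_s: 0.6
tool_pos: [0.2803, -0.5826, 0.2526]
tool_rot: [-179.4, 0.5, -13.7]
force: [0.0, -0.2, 0.4]
grip_width: 0.0871
```

>>> servo_tool:
  plan:
    - [1,[0.6,-3.8,0],[0,0,0]]
    - [1,[0.6,-3.8,0],[0,0,0]]
    - [1,[0.6,-3.8,0],[0,0,0]]
    - [1,[0.6,-3.8,0],[0,0,0]]
    - [1,[0.6,-3.8,0],[0,0,0]]
    - [1,[0.6,-3.8,0],[0,0,0]]
    - [1,[0.6,-3.8,0],[0,0,0]]
    - [1,[0.6,-3.8,0],[0,0,0]]
    - [1,[0.6,-3.8,0],[0,0,0]]
    - [1,[0.6,-3.8,0],[0,0,0]]
    - [1,[0.6,-3.8,0],[0,0,0]]
    - [1,[0.6,-3.8,0],[0,0,0]]
    - [1,[0.6,-3.8,0],[0,0,0]]
    - [1,[0.6,-3.8,0],[0,0,0]]
    - [1,[0.6,-3.8,0],[0,0,0]]
    - [1,[0.6,-3.8,0],[0,0,0]]

```text
time_s: 1.93
tool_pos: [0.5248, -0.0014, 0.2485]
tool_rot: [-179.7, 1.1, -15.3]
force: [1.1, -1.2, -0.4]
grip_width: 0.087
```

>>> servo_tool:
  plan:
    - [1,[0,-4,0],[0,0,-1]]
    - [1,[0,-4,0],[0,0,-1]]
    - [1,[0,-4,0],[0,0,-1]]
    - [1,[0,-3,0],[0,0,0]]
    - [1,[0,-2,0],[0,0,0]]
    - [1,[0,-0.8,0],[0,0,0]]
    - [1,[0,0,0],[0,0,0]]

```text
time_s: 2.52
tool_pos: [0.5656, 0.1907, 0.2465]
tool_rot: [-179.4, 1.4, -11.4]
force: [0.2, 0.6, 0.4]
grip_width: 0.0869
```

Run:
```python
from cell import env
from h import *
o=env.get_obs();print(o['tool_pos'],o['tool_rot'],o['qpos'])
ims=[]
for n,b in(("scene",(275,120,385,230)),("top",(180,160,290,270))):
    c=env.read_camera(n); x0,y0,x1,y1=b
    for P in ([.573,.185,.142],o['tool_pos']): print(n,(proj(c,P)-[x0,y0])*4)
    ims.append(cv2.resize(c['image'][y0:y1,x0:x1],None,fx=3.6,fy=3.6,interpolation=cv2.INTER_CUBIC))
cv2.imwrite("pics/a1.png",np.clip(np.hstack(ims)*1.6,0,255).astype('uint8'))
```

```text
[0.56557467 0.19069673 0.2465082 ] [-179.38921335    1.36747856  -11.43120106] [  10.5226759    15.3907525   -37.36427459   87.17708222    8.04729619
   81.29241707 -128.61061851]
scene [277.55704453 339.85058766]
scene [299.34665099 204.22077395]
top [164.70266448 193.35551993]
top [132.93469699 176.27664071]
```

View pics/a1.png

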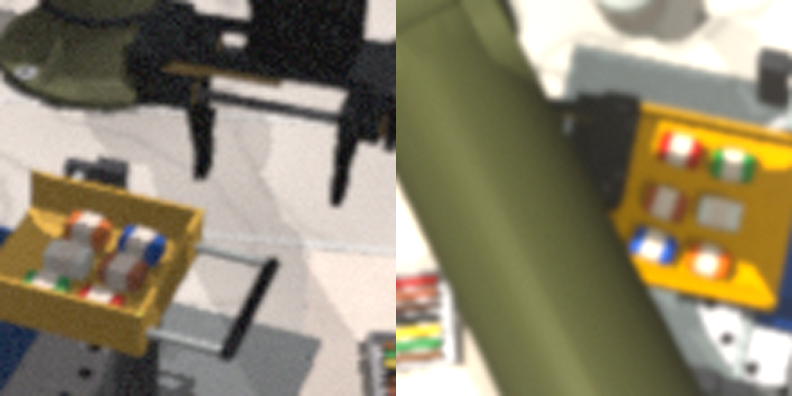

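>>> servo_tool:
  plan:
    - [0.5,[0.4,0.2,1.5],[0,0.7,0.8]]
    - [0.5,[0.4,0.2,1.5],[0,0.7,0]]
    - [0.5,[0,0,1.5],[0,0,0]]
    - [0.5,[0,0,1],[0,0,0]]
    - [0.5,[0,0,0.2],[0,0,0]]

```text
time_s: 3.03
tool_pos: [0.5753, 0.1687, 0.1888]
tool_rot: [-179.9, -0.4, -13.4]
force: [-0.9, 0.3, 0.4]
grip_width: 0.0615
```

>>> servo_tool:
  plan:
    - [0.5,[0,0,0],[0,0,0]]
    - [0.5,[0,0,0],[0,0,0]]
    - [0.5,[0,0,0],[0,0,0]]
    - [0.5,[0,0,0],[0,0,0]]

```text
time_s: 3.37
tool_pos: [0.5763, 0.1641, 0.1899]
tool_rot: [-180.0, -0.5, -13.8]
force: [0.4, -0.1, -0.1]
grip_width: 0.0449
```

>>> servo_tool:
  plan:
    - [0.5,[-0.3,-1,0],[0,0,-0.8]]
    - [0.5,[-0.2,-0.7,0],[0,0,-0.6]]
    - [0.5,[0,-0.3,0],[0,0,0]]
    - [0.5,[0,0,0],[0,0,0]]
    - [0.5,[0,0,0],[0,0,0]]

```text
time_s: 3.78
tool_pos: [0.5768, 0.1894, 0.1923]
tool_rot: [-179.9, -0.7, -12.1]
force: [0.1, 0.9, 0.7]
grip_width: 0.0433
```

>>> servo_tool:
  plan:
    - [0.5,[0,0.2,1],[0,0,0]]
    - [0.5,[0,0.1,1.5],[0,0,0]]
    - [0.5,[0,0,1.5],[0,0,0]]
    - [0.5,[0,0,1],[0,0,0]]
    - [0.5,[0,0,0.5],[0,0,0]]
    - [0.5,[0,0,0.2],[0,0,0]]
    - [0.5,[0,0,0],[0,0,0]]

```text
time_s: 4.37
tool_pos: [0.5765, 0.1855, 0.1303]
tool_rot: [-179.9, -0.7, -12.1]
force: [0.1, -0.6, 0.2]
grip_width: 0.0436
```

>>> servo_tool:
  plan:
    - [0.5,[0,0,0.5],[0,0,0]]
    - [0.5,[0,0,0.2],[0,0,0]]
    - [0,[0,0,0],[0,0,0]]
    - [0,[0,0,0],[0,0,0]]
    - [0,[0,0,0],[0,0,0]]
    - [0,[0,0,0],[0,0,0]]
    - [0,[0,0,0],[0,0,0]]
    - [0,[0,0,0],[0,0,0]]
    - [0,[0,0,0],[0,0,0]]
  force: 20

```text
time_s: 5.12
tool_pos: [0.5779, 0.1841, 0.1251]
tool_rot: [-180.0, -0.8, -12.2]
force: [0.2, 1.8, -0.7]
grip_width: 0.0113
```

>>> servo_tool:
  plan:
    - [0,[0,0.09,-0.97],[0,0,0]]
    - [0,[0,0.14,-0.96],[0,0,0]]
    - [0,[0,0.18,-0.95],[0,0,0]]
    - [0,[0,0.24,-0.94],[0,0,0]]
    - [0,[0,0.29,-0.93],[0,0,0]]
    - [0,[0,0.33,-0.91],[0,0,0]]
    - [0,[0,0.38,-0.89],[0,0,0]]
    - [0,[0,0.43,-0.87],[0,0,0]]

```text
time_s: 5.78
tool_pos: [0.5725, 0.162, 0.2051]
tool_rot: [-179.9, -0.9, -12.2]
force: [2.2, -0.5, -3.3]
grip_width: 0.0114
```

>>> servo_tool:
  plan:
    - [0,[0,0.51,-0.83],[0,0,0]]
    - [0,[0,0.55,-0.8],[0,0,0]]
    - [0,[0,0.6,-0.76],[0,0,0]]
    - [0,[0,0.64,-0.73],[0,0,0]]
    - [0,[0,0.68,-0.69],[0,0,0]]
    - [0,[0,0.72,-0.65],[0,0,0]]
    - [0,[0,0.75,-0.61],[0,0,0]]
    - [0,[0,0.79,-0.57],[0,0,0]]

```text
time_s: 6.45
tool_pos: [0.5596, 0.108, 0.2695]
tool_rot: [-179.7, -1.1, -12.1]
force: [2.0, 0.0, -2.1]
grip_width: 0.0114
```

>>> servo_tool:
  plan:
    - [0,[0,0.85,-0.5],[0,0,0]]
    - [0,[0,0.87,-0.45],[0,0,0]]
    - [0,[0,0.89,-0.4],[0,0,0]]
    - [0,[0,0.91,-0.36],[0,0,0]]
    - [0,[0,0.8,-0.25],[0,0,0]]
    - [0,[0,0,0],[0,0,0]]
    - [0,[0,0,0],[0,0,0]]
    - [0,[0,0,0],[0,0,0]]
    - [0,[0,0,0],[0,0,0]]
    - [0,[0,0,0],[0,0,0]]
    - [0,[0,0,0],[0,0,0]]

```text
time_s: 7.37
tool_pos: [0.5489, 0.0629, 0.2948]
tool_rot: [-179.5, -1.2, -12.0]
force: [0.8, 1.3, 2.0]
grip_width: 0.0112
```

Run:
```python
from cell import env
from h import *
ims=[]
for n,b in(("scene",(205,100,375,250)),("top",(205,140,375,290))):
    c=env.read_camera(n); x0,y0,x1,y1=b
    ims.append(cv2.resize(c['image'][y0:y1,x0:x1],(396,350),interpolation=cv2.INTER_CUBIC))
cv2.imwrite("pics/a2.png",np.clip(np.hstack(ims)*1.7,0,255).astype('uint8'))
```

```text
(no output)
```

View pics/a2.png

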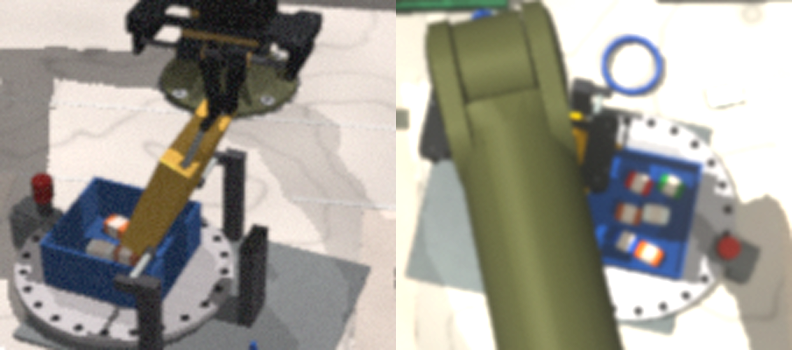

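The top view shows all six crayons (red, green, brown, white, blue, orange) inside the hopper, and the tray is empty. I'll lower it back along the same arc.

>>> servo_tool:
  plan:
    - [0,[0,-1.12,0.42],[0,0,0]]
    - [0,[0,-1.09,0.5],[0,0,0]]
    - [0,[0,-1.05,0.57],[0,0,0]]
    - [0,[0,-1.01,0.64],[0,0,0]]
    - [0,[0,-0.96,0.71],[0,0,0]]
    - [0,[0,-0.91,0.78],[0,0,0]]
    - [0,[0,-0.86,0.84],[0,0,0]]
    - [0,[0,-0.8,0.9],[0,0,0]]

```text
time_s: 8.13
tool_pos: [0.568, 0.1421, 0.2367]
tool_rot: [-179.8, -1.3, -12.2]
force: [1.7, 0.0, 1.0]
grip_width: 0.0113
```

>>> servo_tool:
  plan:
    - [0,[0,-0.75,0.92],[0,0,0]]
    - [0,[0,-0.68,0.97],[0,0,0]]
    - [0,[0,-0.6,1.02],[0,0,0]]
    - [0,[0,-0.53,1.06],[0,0,0]]
    - [0,[0,-0.47,1.1],[0,0,0]]
    - [0,[0,-0.4,1.1],[0,0,0]]
    - [0,[0,-0.33,1.1],[0,0,0]]
    - [0,[0,-0.2,1.0],[0,0,0]]

```text
time_s: 8.8
tool_pos: [0.5778, 0.183, 0.142]
tool_rot: [179.9, -1.0, -12.2]
force: [0.6, -0.9, -0.3]
grip_width: 0.0109
```

>>> servo_tool:
  plan:
    - [0,[0,-0.1,0.7],[0,0,0]]
    - [0,[0,0,0.5],[0,0,0]]
    - [0,[0,0,0.2],[0,0,0]]
    - [0,[0,0,0],[0,0,0]]
    - [0,[0,0,0],[0,0,0]]

```text
time_s: 9.22
tool_pos: [0.5786, 0.1838, 0.1296]
tool_rot: [179.8, -1.1, -12.3]
force: [0.4, -0.6, -1.9]
grip_width: 0.0114
```

>>> servo_tool:
  plan:
    - [0,[0,0,0.3],[0,0,0]]
    - [0,[0,0,0.2],[0,0,0]]
    - [0,[0,0,0.1],[0,0,0]]
    - [0,[0,0,0],[0,0,0]]

```text
time_s: 9.55
tool_pos: [0.5786, 0.1839, 0.1293]
tool_rot: [179.7, -1.2, -12.3]
force: [0.2, -1.0, -1.5]
grip_width: 0.0112
```

>>> servo_tool:
  plan:
    - [0,[0,0,0.5],[0,0,0]]
    - [0,[0,0,0.5],[0,0,0]]
    - [0,[0,0,0],[0,0,0]]

```text
time_s: 9.8
tool_pos: [0.58, 0.1835, 0.1277]
tool_rot: [179.6, -1.5, -12.4]
force: [-1.2, -0.5, -2.4]
grip_width: 0.0114
```

>>> servo_tool:
  plan:
    - [0.5,[0,0,0],[0,0,0]]
    - [0.5,[0,0,0],[0,0,0]]
    - [0.5,[0,0,0],[0,0,0]]
    - [0.5,[0,0,0],[0,0,0]]
    - [0.5,[0,0,0],[0,0,0]]
    - [0.5,[0,0,0],[0,0,0]]
    - [0.5,[0,0,-1],[0,0,0]]
    - [0.5,[0,0,-2],[0,0,0]]
    - [0.5,[0,0,-3],[0,0,0]]
    - [0.5,[0,0,-3],[0,0,0]]
    - [0.5,[0,0,-2],[0,0,0]]
    - [0.5,[0,0,-0.5],[0,0,0]]
    - [0.5,[0,0,0],[0,0,0]]

```text
time_s: 10.88
tool_pos: [0.5755, 0.1863, 0.2456]
tool_rot: [179.7, -1.1, -12.2]
force: [-0.5, 0.7, -1.1]
grip_width: 0.0434
```

>>> servo_tool:
  plan:
    - [0.6,[-0.2,2,0],[0,0,0]]
    - [0.6,[-0.4,3.8,0],[0,0,0]]
    - [0.6,[-0.4,3.8,0],[0,0,0]]
    - [0.6,[-0.4,3.8,0],[0,0,0]]
    - [0.6,[-0.4,3.8,0],[0,0,0]]
    - [0.6,[-0.4,3.8,0],[0,0,0]]
    - [0.6,[-0.4,3.8,0],[0,0,0]]
    - [0.6,[-0.4,3.8,0],[0,0,0]]
    - [0.6,[-0.4,3.8,0],[0,0,0]]
    - [0.6,[0,2,0],[0,0,0]]
    - [0.6,[0,0,0],[0,0,-5]]
    - [0.6,[0,0,0],[0,0,-7]]
    - [0.6,[0,0,0],[0,0,-7]]
    - [0.6,[0,0,0],[0,0,-7]]
    - [0.6,[0,0,0],[0,0,-7]]
    - [0.6,[0,0,0],[0,0,-7]]
    - [0.6,[0,0,0],[0,0,-7]]
    - [0.6,[0,0,0],[0,0,-7]]
    - [0.6,[0,0,0],[0,0,-7]]
    - [0.6,[0,0,0],[0,0,-7]]

```text
time_s: 12.55
tool_pos: [0.4487, -0.1575, 0.2169]
tool_rot: [-179.0, 0.2, 57.6]
force: [0.5, -0.6, -0.2]
grip_width: 0.0519
```

>>> servo_tool:
  plan:
    - [0.6,[0,0,0],[0,0,-5]]
    - [0.6,[0,0,0],[0,0,0]]
    - [0.6,[0,0,0],[0,0,0]]
    - [0.6,[0,0,0],[0,0,0]]

```text
time_s: 12.88
tool_pos: [0.4459, -0.1568, 0.2119]
tool_rot: [-178.5, 0.1, 62.8]
force: [-0.7, -0.1, -0.3]
grip_width: 0.0523
```

Run:
```python
from cell import env
from h import *
print(env.get_obs()['qpos'])
ims=[]
for n,b in(("scene",(190,110,360,260)),("top",(205,140,375,290))):
    c=env.read_camera(n); x0,y0,x1,y1=b; cv2.imwrite(f"pics/{n}3.png",c['image'])
    ims.append(cv2.resize(c['image'][y0:y1,x0:x1],(396,350),interpolation=cv2.INTER_CUBIC))
cv2.imwrite("pics/a3.png",np.clip(np.hstack(ims)*1.7,0,255).astype('uint8'))
```

```text
[ 36.14373865  -0.98190519 -19.5440012  106.38900445  -0.47800965
  76.03899402 -10.44106769]
```

View pics/a3.png

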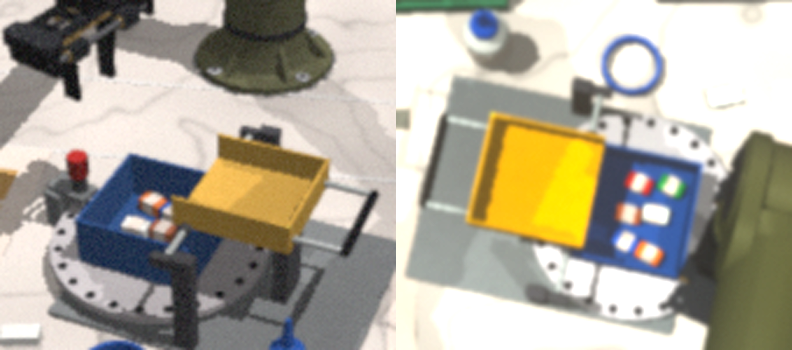

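The tray is level and empty, all six crayons are in the hopper, and the bystanders haven't moved. I'll align over the knob.

>>> servo_tool:
  plan:
    - [0.6,[-0.7,1,0],[-0.7,0,-1]]
    - [0.6,[-0.5,0.8,0],[-0.7,0,-1]]
    - [0.6,[-0.2,0.2,0],[0,0,0]]
    - [0.6,[0,0,0],[0,0,0]]
    - [0.6,[0,0,0],[0,0,0]]
    - [0.6,[0,0,0],[0,0,0]]

```text
time_s: 13.48
tool_pos: [0.4578, -0.1782, 0.2116]
tool_rot: [-179.9, 0.1, 64.6]
force: [0.6, -0.3, 0.1]
grip_width: 0.0527
```

>>> servo_tool:
  plan:
    - [0.6,[-0.1,0.1,1.5],[0,0,0]]
    - [0.6,[-0.1,0.1,2],[0,0,0]]
    - [0.6,[0,0,2],[0,0,0]]
    - [0.6,[0,0,1.5],[0,0,0]]
    - [0.6,[0,0,0.5],[0,0,0]]
    - [0.6,[0,0,0],[0,0,0]]

```text
time_s: 13.98
tool_pos: [0.4599, -0.1791, 0.1359]
tool_rot: [179.9, 0.1, 64.6]
force: [-0.1, -0.2, -0.2]
grip_width: 0.0525
```

>>> servo_tool:
  plan:
    - [0.6,[-0.1,0,1.2],[0,0,0]]
    - [0.6,[0,0,1.5],[0,0,0]]
    - [0.6,[0,0,1],[0,0,0]]
    - [0.6,[0,0,0.6],[0,0,0]]
    - [0.6,[0,0,0.3],[0,0,0]]
    - [0.6,[0,0,0],[0,0,0]]

```text
time_s: 14.48
tool_pos: [0.4618, -0.1806, 0.0898]
tool_rot: [179.6, 0.1, 64.6]
force: [-0.5, -0.6, -0.3]
grip_width: 0.0526
```

Run:
```python
from cell import env
from h import *
c=env.read_camera("scene"); a=c['image'][130:220,180:280]
o=env.get_obs();print(o['tool_pos'],proj(c,o['tool_pos'])-[180,130],proj(c,[.459,-.1805,.1])-[180,130])
cv2.imwrite("pics/a4.png",np.clip(cv2.resize(a,None,fx=6,fy=6,interpolation=cv2.INTER_CUBIC)*1.8,0,255).astype('uint8'))
```

```text
[ 0.46197982 -0.18070741  0.09013032] [43.21887298 53.51768147] [43.23870116 50.28832572]
```

View pics/a4.png

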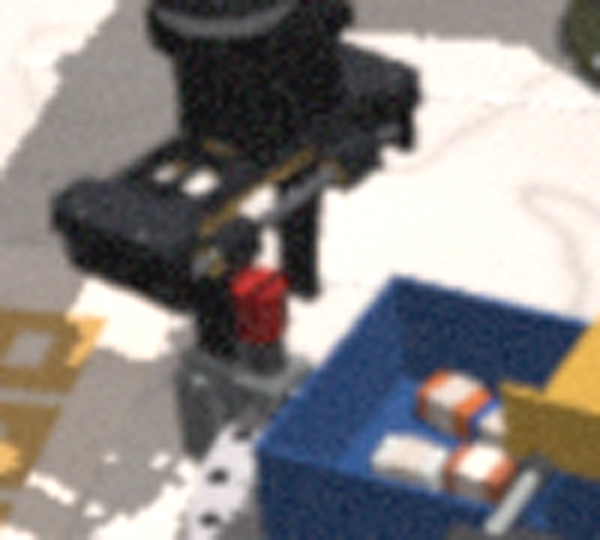

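The knob, at (260,305) in the crop, sits between the two fingers, so I'll lower a touch and grip.

>>> servo_tool:
  plan:
    - [0.6,[0,-0.2,0.4],[0,0,0]]
    - [0.6,[0,0,0.2],[0,0,0]]
    - [0.6,[0,0,0],[0,0,0]]
    - [0,[0,0,0],[0,0,0]]
    - [0,[0,0,0],[0,0,0]]
    - [0,[0,0,0],[0,0,0]]
    - [0,[0,0,0],[0,0,0]]
    - [0,[0,0,0],[0,0,0]]
  force: 45

```text
time_s: 15.2
tool_pos: [0.4601, -0.1797, 0.0857]
tool_rot: [179.6, 0.1, 64.6]
force: [-1.5, 0.4, 5.2]
grip_width: 0.0271
```

>>> servo_tool:
  plan:
    - [0,[0,0,0],[0,0,0]]
    - [0,[0,0,-0.4],[0,0,0]]
    - [0,[0,0,-0.4],[0,0,0]]
    - [0,[0,0,-0.4],[0,0,0]]
    - [0,[0,0,-0.4],[0,0,0]]

```text
time_s: 15.62
tool_pos: [0.4601, -0.1797, 0.0999]
tool_rot: [179.5, 0.0, 64.6]
force: [3.8, -2.2, -9.6]
grip_width: 0.0268
```

>>> servo_tool:
  plan:
    - [0,[0,0,-0.4],[0,0,0]]
    - [0,[0,0,-0.3],[0,0,0]]
    - [0,[0,0,-0.2],[0,0,0]]

```text
time_s: 15.87
tool_pos: [0.46, -0.1796, 0.1061]
tool_rot: [179.5, -0.0, 64.6]
force: [12.8, -4.8, -33.6]
grip_width: 0.0271
```

>>> servo_tool:
  plan:
    - [0,[0,0,-0.1],[0,0,0]]
    - [0,[0,0,-0.1],[0,0,0]]
    - [0,[0,0,-0.1],[0,0,0]]
    - [0,[0,0,-0.1],[0,0,0]]
    - [0,[0,0,-0.1],[0,0,0]]

```text
time_s: 16.28
tool_pos: [0.4601, -0.1797, 0.1059]
tool_rot: [179.5, -0.2, 64.6]
force: [7.1, -2.6, -15.8]
grip_width: 0.0271
```

Run:
```python
from cell import env
from h import *
for i in range(4):
    c=env.read_camera("scene"); o=env.get_obs(); print(o['time_s'],o['tool_pos'],o['force'],o['grip_width'])
k,st=blob(c['image'],(0,120,60),(8,255,255),(205,155,240,200)); print("knob px",k,st,"pred",proj(c,[.459,-.1805,.12]))
t=env.read_camera("top")
a,b=[cv2.resize(q['image'][y:y+150,x:x+170],(396,350),interpolation=cv2.INTER_CUBIC) for q,x,y in((c,190,110),(t,205,140))]
cv2.imwrite("pics/a5.png",np.clip(np.hstack([a,b])*1.8,0,255).astype('uint8'))
```

```text
16.3333 [ 0.46008541 -0.17967759  0.10593666] [  6.701356    -2.43683871 -15.69527119] 0.02720025007777938
16.3833 [ 0.46009091 -0.17964117  0.10593572] [  6.19656636  -1.88458546 -16.75729582] 0.02682830260600785
16.4333 [ 0.46005098 -0.17965574  0.10589527] [  5.96297767  -2.7912896  -16.38174435] 0.027301159115680262
16.4833 [ 0.4600853  -0.17965557  0.10594762] [  6.52311167  -2.74088214 -15.74369356] 0.026986065210267935
knob px [223.84210526 171.78947368] [222 169   5   7  19] pred [222.60886098 174.84609142]
```

View pics/a5.png

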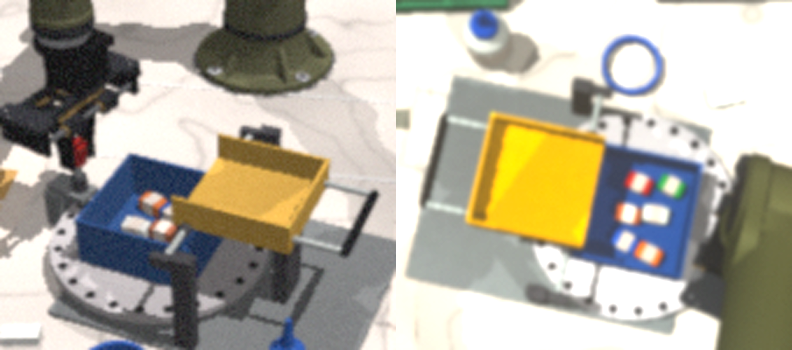

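The knob is up and held at its stop, with a steady 16 N against a spring force of about 11 N. Everything else is in place, so I'll hand in.

```bash
python3 -c "
from cell import env
print(env.sign_off())"
```

```text
the job is handed in; nothing more can be done
None
```

The job is done and handed in at about 16.5 s of the 58 s allowed. I lifted the tray by its bar to about 68–70°, lowered it again, then gripped the red knob and pulled it straight up to its stop. The arm was still holding it there at hand-in.

**Last checks:**
- **Crayons and tray:** the final pictures show all six crayons in the hopper and the tray empty and level.
- **Index pin:** the tool rose about 20 mm and then stopped. It held a steady pull of about 16 N over the last 0.2 s, against the spring's 11 N. The red knob moved up about 5 pixels in the scene view, although the fingers partly covered it.
- **Other things on the table:** the glue bottle and tape roll looked unmoved in the last pictures. The gripper did not go near the tin, eraser, mug or jar, and I did not measure those again.

**Disagreements:**
- **Tray lowering:** the tool stopped about 2.6 mm above where it had gripped the bar, so the tray settled the last bit when I let go.
- **Knob pull:** there was a sideways force of about 7 N at the knob during the hold. It rose to about 14 N, with 34 N along the pull, for a moment when the pin reached its stop.

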